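# Hold the spring tester at its length mark

### The job

The spring tester's dial is to be read at the set length. Lift the grey transport spacer off the tester's rod and stand it upright in the parts tray; then pull the sprung rod out by its upright grip until the collar on the rod is in line with the pointer clamped beside it, and finish while still holding it there against the spring. Leave the other things on the bench and in the tray where they stand.

Things in the scene. Friction and masses are not known exactly. Their poses are not given: they have to be found in the camera images.
- tester: spring tester, fixed: blue base plate 310 x 110 x 12 mm (x -190 to +120, y +-55 from the origin) with a lying steel barrel (44 mm across, x -170 to -50; round dial on top at x -120, 86 mm high). A rod slides out of it along the tester's +x, at y 0, axis 42 mm above the bench. Origin on the bench under that axis. +x points to the robot's left (world +y) give or take 0.35 rad
- bracket (a point): top middle of the tester's blue bearing bracket that the rod runs through: x 58 to 70 mm from the tester's origin, 60 mm wide, top 60 mm above the bench
- rod: sprung 12 mm steel rod with a collar, and an upright black round grip post on its outer end (24 mm across, 30 to 102 mm above the bench). Origin: lower end of the post, on its axis; axes as the tester's. Slides along +x by at most 85 mm, cannot turn. Its spring draws it in: about 6 N at rest, 13 N at 50 mm, 16 N at 70 mm; let go, it springs back
- grip (a point): point on the axis of the grip post where it is best pinched, 85 mm above the bench; 50 mm beyond the bracket's outer face when the rod is in
- collar (a point): centre of the collar on the rod, the length mark: a steel disc 32 mm across, 6 mm thick (along x), between barrel and bracket, 155 mm behind the grip (towards -x)
- pointer: steel pointer clamped to the base plate on the rod's -y side (away from the robot): dark block 26 x 22 x 34 mm, top 46 mm above the bench, with a fin 4 mm thick towards the rod. Fixed; its place along the rod differs from run to run, 35 to 70 mm from the resting collar. Origin: centre of the block's underside; axes as the tester's
- pointer_tip (a point): tip of the pointer's fin, at the height of the rod's axis, 22 mm beside it; axes as the tester's. The rod is at its mark when the collar's centre is abreast of this tip along x
- spacer: grey plastic transport spacer, loose, 85 to 170 g: upside-down channel 80 mm long (x), 30 wide (y), 52 high, inner width 20, straddling the rod between collar and bracket, so the rod cannot be pulled out. Its legs stand on the base plate and clear the rod once lifted 45 mm straight up. Origin: centre of its underside; at the start its x runs along the rod
- spacer_tab (a point): centre of the grip tab on the spacer's roof, 68 mm above the spacer's underside; the tab is 44 mm long (x), 14 mm thick (y) and reaches from 52 to 84 mm above the underside
- tray: open aluminium parts tray to the left of the tester, fixed, 140 mm (x) by 200 mm (y), 22 mm high, walls and floor 5 mm. Origin: centre of its underside. A small tin stands in the half towards its +y; the half towards -y is free
- small_tin: flat round dark steel tin, 42 mm across, 24 mm high, standing in the +y end of the tray (bystander, loose; origin: centre of its underside)
- sample_tin: round aluminium tin, 70 mm across, 50 mm high, beside the tester's barrel (bystander, loose; origin: centre of its underside)
- weight: brass weight with a knob, 48 mm across, 62 mm high, beside the tester (bystander, loose; origin: centre of its underside)
- mould_collar: steel ring 124 mm across, 50 mm high, beyond the tray (bystander, loose; origin: centre of its underside)
- tamper: small tamper standing on its 50 mm steel foot, 150 mm high, beyond the tester's grip end (bystander, loose; origin: centre of its underside)
- wrench: steel wrench lying on the bench to the right of the tester (bystander, loose; origin: centre of its underside)
- beaker: white plastic cup 80 mm across, 90 mm high, at the left beyond the tray (bystander, loose; origin: centre of its underside)
Mind the look-alikes: they are no part of the job. What is meant by the spacer is not yellow, and is the smaller of those in its own colour.

How it is judged:
By the outcome, as a careful person would: the job done as asked, in the order asked, and still so for the second after the job is handed in, while the arm keeps its last pose, push and grip.
It also fails if it takes over 51 s, if anything falls off the work surface, if the arm or the gripper's body presses on something with over 40 N, if the wrist force passes 120 N, or if a joint passes its speed limit or range.

### The arm

A 6-joint arm with a two-finger parallel gripper is mounted at the origin on the work surface. World frame = base frame: x ahead of the robot, y to its left, z up, the work surface at z = 0. Lengths are in mm, angles in rad, forces in N, time in s.
With the tool pointing down it reaches from about 375 to 750 mm from the base axis. Payload 9 kg.
Tool frame: the origin (TCP) lies at the very end of the fingers, on their centre line; the grasp point (between the pads) lies manip.grip_point_offset behind it (manip.grip_point_offset is the distance from the TCP to the grasp point, in mm); z points along the fingers, y is the line along which they close (so a half turn about z gives the same grasp; the last joint's range is limited). The gripper opens to 85 mm and grips with 20 to 120 N. Pads are 22 mm wide; open, the fingers measure 114 mm over their backs; the gripper's body (76 mm by 85 mm) begins 54 mm behind the grasp point. The pads swing forward as they close: fully open they stand 13 mm farther back than shut.
Start: joints at [1.007, 0.104, 0.097, 1.564, 0, 1.353], TCP at [203.375, 564.513, 231.331] pointing down, gripper open.
Joint ranges: [-2.99, 2.99], [-0.84, 1.86], [-1.1, 1.16], [-1.84, 2.11], [-1.51, 1.56], [-3.14, 3.14]. Speed limits (rad/s): [2.22, 2.22, 2.57, 3.14, 3.14, 3.14].

### API

Orientations are given as a rotation vector (axis times angle).
In Python, from rig import monitor, cams, manip, recognise gives the robot as it stands. The module is installed in compiled form; this text tells all that it offers.
- The arm moves only by the shell command python3 -m jog 'ROWS' [FORCE]. ROWS is JSON, a list of rows, each an object with "jaw": the opening, from 0 (shut) to 1 (fully open); "dp": the shift along the world's x, y, z normalised to -1 to 1, where 1 is 0.1 m, a list of three; "turn": the turn, a rotation vector about the world's x, y, z normalised to -1 to 1, where 1 is 90 degrees, a list of three. A call has 1 to 8 rows; each row is the pose to reach, as a shift and turn from the pose commanded when the call began; what a row does not reach only later rows make up. A row lasts 1/8 s, in which the tool goes at most 62.5 mm and 10.7 degrees, less where a joint would pass 70% of its speed; a pose out of reach is approached as far as the arm can. A call with a number of a shift or a turn outside -1 to 1 is refused whole. A call with a gripper value outside its range is refused whole. The fingers move at their own pace and stop on an object; FORCE is the grip in N (left out, the last holds). Time passes only in rows, so rows that repeat a pose let the fingers close. It gives the time, the measured TCP pose, the force, the opening and the grip force at its end, in the units of the state.
- monitor.get_state(): the state, without advancing time (a new reading comes with each control period).
- cams.read_camera(name): name is "scene" or "top" or "wrist"; returns a dict with "image" (480x640x3 uint8, red, green, blue), "range_z" (480x640 float32, mm along the optical axis (not along the pixel's ray), 0 where there is no reading), "K" (3x3 intrinsics, pixels), "world_from_camera" (4x4, takes a point from camera to world coordinates); the wrist camera has in their place "hand_eye" (4x4, takes a point from camera to tool coordinates, whose origin is the TCP and whose axes are the flange's). Camera axes: x right, y up, looking along -z (the intrinsics and any distortion apply to the point x, -y, -z); pixel columns grow to the right and rows downward; lengths in mm; the calibration is good to about 2 mm. A picture is of the moment at which its call begins: read the wrist's pose just before it.
- manip.sign_off(): hands the job in; it is judged then, once.
Trained networks look in the newest picture that a camera, given by its name, has taken for a name from the list of things; names that differ only in an ending like _2 or _b are one class to them, and where a whole thing is asked for, a point or a joint stands for the part that bears it (a point fixed in the world has none). Each returns a list of dicts, best first, with "conf" (0 to 1); they miss things now and then, are a little off and sometimes report something else, mostly with a low value. They report only what shows in the picture. A call takes as long as a camera call. They do not tell look-alikes from the thing itself.
- recognise(camera, name): "extent" ([left, top, right, bottom] in pixels, round what is visible of it).
The state is a dict: "time": time; "joints": joint angles; "qvel": joint speeds; "tau": joint torques, N m; "position": TCP position; "ee_rot": TCP orientation; "force": force on the tool from outside, world axes, zero at the start; "moment": the same for the moment, N m; "finger_gap": finger opening in mm; "gripper_force": force on a finger pad.
Only numpy, scipy, OpenCV 4.12 (cv2) and the standard library are available. Lean on these libraries where they do the work, as an engineer would, in place of code of your own. Each camera call takes 0.05 s, during which the arm holds its last target. There are 200 camera calls.

## Working session

There is one attempt and no reset: what is moved stays moved. The work goes in short steps, Python scripts to look and compute and a shell command to move; the robot and the scene stay as the last step left them, time stands still between calls to the robot, and variables do not carry over. Pictures are saved under pics/ and viewed, at most 10 in all, crops included, and the job is handed in when it is done.

```bash
mkdir -p pics
cat > h.py <<'E'
import numpy as np, cv2
from rig import monitor, cams, manip, recognise
from scipy.spatial.transform import Rotation as R
def cloud(d, T=None):
    z=d["range_z"].astype(float); K=d["K"]; v,u=np.mgrid[:z.shape[0],:z.shape[1]]
    p=np.stack([(u-K[0,2])/K[0,0]*z, -(v-K[1,2])/K[1,1]*z, -z],-1)
    T=d["world_from_camera"] if T is None else T
    w=p@T[:3,:3].T+T[:3,3]; w[z<=0]=np.nan; return w
def tool():
    s=monitor.get_state(); T=np.eye(4); T[:3,:3]=R.from_rotvec(s["ee_rot"]).as_matrix(); T[:3,3]=s["position"]; return T
def look(name):
    T=tool(); d=cams.read_camera(name)
    W=cloud(d, T@d["hand_eye"] if name=="wrist" else None); return d,W
def save(d,f): cv2.imwrite("pics/"+f,d["image"][:,:,::-1])
E
python3 - <<'E'
from h import *
np.set_printoptions(precision=1,suppress=True)
print(manip.grip_point_offset, monitor.get_state())
for c in ("top","scene"):
    d,W=look(c); save(d,c+"0.png"); np.savez(""+c+"0.npz",W=W,im=d["image"])
    print(c,d["K"].tolist(),d["world_from_camera"])
    for n in ("spacer","spacer_tab","rod","grip","collar","pointer","pointer_tip","bracket","tester","tray","small_tin","tamper","weight"):
        for r in recognise(c,n)[:3]:
            e=r["extent"]; u=int((e[0]+e[2])/2);v=int((e[1]+e[3])/2)
            print(n,round(r["conf"],2),np.round(e),W[min(v,479),min(u,639)])
E
```

```text
18.700000000000003 {'time': 0.0, 'joints': array([ 1. ,  0.1,  0.1,  1.6, -0. ,  1.4]), 'qvel': array([-0.,  0., -0.,  0., -0., -0.]), 'tau': array([  0. , -55.7,  50.4,   0. ,  -0. ,  -0. ]), 'position': array([203.2, 564.2, 230.5]), 'ee_rot': array([-0.5, -3.1,  0. ]), 'force': array([-0.5, -0.8, -0.5]), 'moment': array([ 0., -0.,  0.]), 'gripper_force': 0.0, 'finger_gap': 85.38145733205229}
top [[455.8259389455216, 0.0, 318.9616667869444], [0.0, 455.8259389455216, 236.18443089029725], [0.0, 0.0, 1.0]] [[  -0.     1.    -0.1  406.4]
 [  -1.    -0.    -0.   -15.8]
 [  -0.     0.1    1.  1163.4]
 [   0.     0.     0.     1. ]]
spacer 0.65 [362. 301. 392. 349.] [ 348.5 -136.2  116.6]
spacer 0.62 [392. 139. 424. 176.] [ 756.3 -228.6   57.1]
spacer 0.6 [357. 234. 393. 255.] [ 533.9 -136.3   85.5]
spacer_tab 0.97 [395. 142. 423. 176.] [ 752.8 -230.4   60.2]
spacer_tab 0.83 [362. 301. 389. 351.] [ 343.7 -132.3  110. ]
spacer_tab 0.56 [356. 234. 393. 255.] [ 533.9 -136.3   85.5]
rod 0.56 [329. 222. 398. 253.] [ 553.8 -112.3   63.4]
grip 0.64 [327. 223. 398. 257.] [ 546.5 -109.9   62.7]
col
[... 1308 characters left out ...]
6.5 -121.5   66.4]
collar 0.74 [238. 226. 311. 247.] [ 550.5 -111.3   63.9]
pointer 0.66 [255. 251. 268. 266.] [ 594.4 -149.4   42.6]
pointer_tip 0.68 [259. 248. 269. 264.] [ 591.8 -141.6   45.5]
bracket 0.8 [182. 218. 310. 271.] [ 543.2 -181.3   35.1]
tester 0.85 [179. 217. 308. 271.] [ 543.3 -188.1   41.4]
tray 0.68 [382. 193. 463. 241.] [512.8 278.6   5.1]
small_tin 0.72 [439. 205. 456. 224.] [530.2 336.4  28.7]
small_tin 0.54 [182. 216. 312. 268.] [ 542.1 -180.5   42.2]
tamper 0.63 [349. 274. 368. 321.] [754.3  53.1  77.5]
tamper 0.19 [401. 258. 462. 315.] [709.6 249.1  -7.3]
weight 0.89 [275. 279. 294. 305.] [ 695.5 -107.1   42.5]
weight 0.51 [256. 251. 268. 265.] [ 595.1 -146.7   47.5]
```

Run:
```python
import cv2
a=cv2.imread("pics/top0.png")[130:330,110:470]; b=cv2.imread("pics/scene0.png")[140:340,140:500]
import numpy as np
cv2.imwrite("pics/both.png",cv2.resize(np.vstack([a,b]),None,fx=1.5,fy=1.5,interpolation=cv2.INTER_CUBIC))
```

```text
(no output)
```

View pics/both.png

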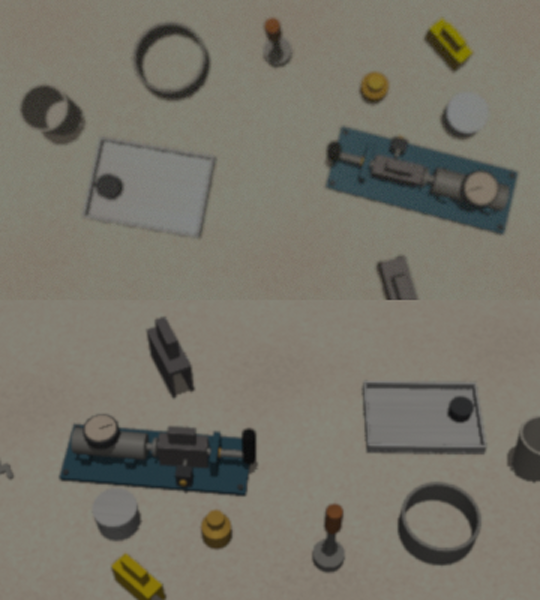

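The spacer straddling the tester (composite pixel 400,170 in the top view) is the smaller of the two grey ones. The larger grey one is at (398,278), and the yellow one is elsewhere. The tester's +x points left and slightly away from the robot. I'll move above it for a wrist view.

```bash
python3 -m jog '[{"jaw":1,"dp":[0.24,-0.5,0.05],"turn":[0,0,-0.07]},{"jaw":1,"dp":[0.48,-1,0.1],"turn":[0,0,-0.137]},{"jaw":1,"dp":[0.48,-1,0.1],"turn":[0,0,-0.137]}]'
python3 -m jog '[{"jaw":1,"dp":[0.24,-0.5,0.05],"turn":[0,0,-0.07]},{"jaw":1,"dp":[0.48,-1,0.1],"turn":[0,0,-0.137]},{"jaw":1,"dp":[0.48,-1,0.1],"turn":[0,0,-0.137]}]'
python3 -m jog '[{"jaw":1,"dp":[0.24,-0.5,0.05],"turn":[0,0,-0.07]},{"jaw":1,"dp":[0.48,-1,0.1],"turn":[0,0,-0.137]},{"jaw":1,"dp":[0.48,-1,0.1],"turn":[0,0,-0.137]}]'
python3 -m jog '[{"jaw":1,"dp":[0.24,-0.5,0.05],"turn":[0,0,-0.07]},{"jaw":1,"dp":[0.48,-1,0.1],"turn":[0,0,-0.137]},{"jaw":1,"dp":[0.48,-1,0.1],"turn":[0,0,-0.137]}]'
python3 -m jog '[{"jaw":1,"dp":[0.24,-0.5,0.05],"turn":[0,0,-0.07]},{"jaw":1,"dp":[0.48,-1,0.1],"turn":[0,0,-0.137]},{"jaw":1,"dp":[0.48,-1,0.1],"turn":[0,0,-0.137]}]'
python3 -m jog '[{"jaw":1,"dp":[0.24,-0.5,0.05],"turn":[0,0,-0.07]},{"jaw":1,"dp":[0.48,-1,0.1],"turn":[0,0,-0.137]},{"jaw":1,"dp":[0.48,-1,0.1],"turn":[0,0,-0.137]}]'
python3 -m jog '[{"jaw":1,"dp":[0.24,-0.5,0.05],"turn":[0,0,-0.07]},{"jaw":1,"dp":[0.48,-1,0.1],"turn":[0,0,-0.137]},{"jaw":1,"dp":[0.48,-1,0.1],"turn":[0,0,-0.137]},{"jaw":1,"dp":[0.48,-1,0.1],"turn":[0,0,-0.137]}]'
python3 - <<'E'
from h import *
np.set_printoptions(precision=3,suppress=True)
print(tool(), monitor.get_state()["joints"])
d,W=look("wrist"); save(d,"w1.png"); np.savez("w1.npz",W=W,im=d["image"]); print(d["K"],d["hand_eye"])
for n in ("spacer","spacer_tab","grip","collar","pointer","pointer_tip","bracket"):
    for r in recognise("wrist",n)[:2]:
        e=r["extent"]; u=int((e[0]+e[2])/2);v=int((e[1]+e[3])/2)
        print(n,round(r["conf"],2),np.round(e),W[min(v,479),min(u,639)])
E
```

```text
time: 1.78
position: [252.8, 462.5, 242.0]
ee_rot: [0.876, 3.016, 0.001]
force: [-0.3, 0.3, -0.0]
finger_gap: 85.2
gripper_force: 0.0
time: 2.15
position: [300.8, 363.0, 252.0]
ee_rot: [1.195, 2.905, 0.002]
force: [-0.6, 0.7, 0.6]
finger_gap: 85.2
gripper_force: 0.0
time: 2.52
position: [348.8, 263.1, 261.7]
ee_rot: [1.499, 2.76, 0.001]
force: [-0.8, 0.7, 0.1]
finger_gap: 85.6
gripper_force: 0.0
time: 2.9
position: [396.6, 163.4, 271.4]
ee_rot: [1.786, 2.584, 0.001]
force: [-0.8, 0.9, 0.2]
finger_gap: 85.6
gripper_force: 0.0
time: 3.28
position: [444.5, 63.9, 281.0]
ee_rot: [-2.051, -2.379, -0.0]
force: [-0.8, 0.9, 0.0]
finger_gap: 85.5
gripper_force: 0.0
time: 3.65
position: [492.5, -35.6, 290.6]
ee_rot: [-2.293, -2.146, 0.0]
force: [0.5, 0.8, 0.2]
finger_gap: 85.2
gripper_force: 0.0
time: 4.15
position: [539.6, -133.0, 301.2]
ee_rot: [-2.506, -1.892, -0.0]
force: [-0.9, -0.1, 0.2]
finger_gap: 85.3
gripper_force: 0.0
[[   0.274    0.962   -0.     539.557]
 [   0.962   -0.274    0.001 -132.967]
 [   0.001   -0.001   -1.     301.178]
 [   0.       0.       0.       1.   ]] [-0.477 -0.
[... 342 characters left out ...]
0.67 [512. 175. 612. 269.] [ 750.016 -223.648   50.867]
spacer_tab 0.91 [316. 151. 350. 243.] [ 542.942 -128.367   96.043]
spacer_tab 0.91 [ 76. 199. 212. 304.] [ 368.655 -130.707   95.667]
grip 0.78 [314.  57. 350. 255.] [ 550.015 -100.902   48.481]
collar 0.9 [315.  52. 346. 254.] [549.569 -99.06   46.905]
collar 0.74 [274.  54. 389. 365.] [ 538.954 -139.38    94.772]
pointer 0.93 [355. 169. 394. 201.] [ 582.282 -139.198   45.063]
pointer_tip 0.63 [355. 173. 387. 201.] [ 578.727 -140.899   46.632]
pointer_tip 0.26 [313. 149. 347. 244.] [ 540.437 -127.866   95.139]
bracket 0.87 [272.  55. 388. 366.] [ 537.09  -139.644   95.246]
bracket 0.34 [317.  56. 346. 253.] [ 550.215 -100.22    46.775]
```

View pics/w1.png

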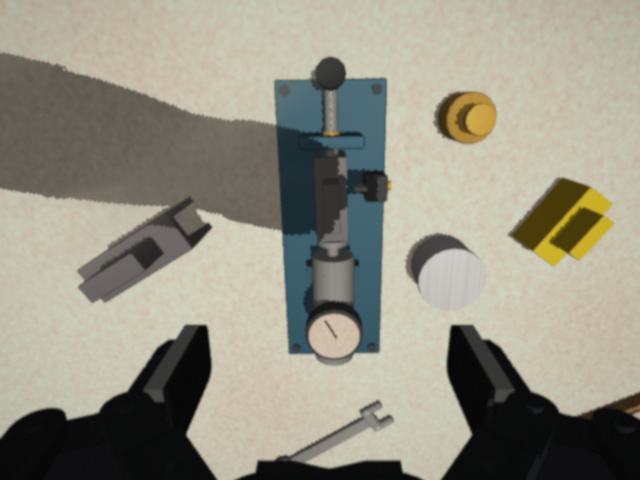

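The wrist view shows the grip post at (330,73), bracket at (332,141), tab at (332,190), pointer at (372,187) with its fin pointing left to about (352,188), and the dial at (333,333). The large grey look-alike lies at (145,250). Next I'll measure precisely.

Run:
```python
from h import *
np.set_printoptions(precision=1,suppress=True)
D={c:np.load(f"{c}.npz") for c in("w1","top0","scene0")}
fr=None
for c,f in D.items():
    W=f["W"]; im=f["im"].astype(int)
    near=(abs(W[...,0]-540)<110)&(abs(W[...,1]+150)<190)
    blue=near&(im[...,2]>im[...,0]+25)&(W[...,2]<30)
    r=cv2.minAreaRect(W[blue][:,:2].astype(np.float32)); print(c,"plate",r,"z",np.median(W[blue][:,2]))
    if fr is None:
        bp=cv2.boxPoints(r); e=[bp[1]-bp[0],bp[2]-bp[1]]; e=max(e,key=np.linalg.norm); ex=e/np.linalg.norm(e); ex*=np.sign(ex[1])
        ey=np.array([-ex[1],ex[0]]); O=np.array(r[0])+35*ex; fr=1
        print("yaw",np.arctan2(ex[1],ex[0]),"origin",O)
    P=W[...,:2]-O; X=P@ex; Y=P@ey; Z=W[...,2]
    def seg(n,m):
        m=m&np.isfinite(Z)
        if m.sum()<5: print(n,"none");return
        q=[np.percentile(a[m],[3,50,97]) for a in (X,Y,Z)]; print(n,m.sum(),*q, "mid",(q[0][0]+q[0][2])/2,(q[1][0]+q[1][2])/2)
    seg("tab",(X>-60)&(X<55)&(abs(Y)<15)&(Z>86)&(Z<105))
    seg("roof",(X>-60)&(X<55)&(abs(Y)<25)&(Z>56)&(Z<74))
    seg("post",(X>85)&(X<150)&(abs(Y)<25)&(Z>92)&(Z<112))
    seg("bracket",(X>40)&(X<85)&(abs(Y)<40)&(Z>53)&(Z<68)&(abs(Y)>16))
    seg("ptrblock",(X>-60)&(X<60)&(Y<-33)&(Y>-65)&(Z>36)&(Z<54))
    seg("fin",(X>-60)&(X<60)&(Y<-20)&(Y>-31)&(Z>30)&(Z<56))
    seg("collar",(X>-65)&(X<60)&(abs(Y)<18)&(Z>50)&(Z<64))
    m=(abs(W[...,0]-517)<130)&(abs(W[...,1]-280)<140)&(Z>12)&(Z<40)
    t=(abs(W[...,0]-517)<130)&(abs(W[...,1]-280)<140)&(Z>14)&(Z<26)
    if t.sum()>50: print("tray",cv2.minAreaRect(W[t][:,:2].astype(np.float32)))
```

```text
w1 plate ((527.9925537109375, -184.22886657714844), (306.7896728515625, 107.03766632080078), 74.95735168457031) z 11.371162682591432
yaw 1.3082525 origin [ 537.1 -150.4]
tab 828 [-8.5 13.2 33.4] [-5.7  1.   7.5] [93.  95.3 96.7] mid 12.489013087283197 0.9019903657523045
roof 2264 [-57.6   8.9  50.5] [-13.1   0.5  15.2] [56.9 63.1 64.9] mid -3.5542784821290923 1.0527257359771616
post 797 [109.5 120.  130. ] [-9.5  0.4 10.4] [ 99.6 101.3 102.7] mid 119.73357261086116 0.4503598012887604
bracket 432 [58.1 64.3 69.7] [-28.6  16.4  29.2] [56.7 59.2 60.9] mid 63.93578127400906 0.27266336278212044
ptrblock 579 [ 6.7 19.7 31.3] [-52.8 -42.8 -33.7] [40.9 45.2 46.7] mid 18.975999727290944 -43.22828969119568
fin 79 [-57.2  19.1  20.6] [-30.3 -25.3 -20.8] [32.4 44.7 46.8] mid -18.336086652025188 -25.51735074778677
collar 2307 [-62.8  -5.9  58.6] [-14.2   0.5  15.8] [53.1 62.7 63.9] mid -2.1289109248144484 0.7963444120347454
top0 plate ((528.8683471679688, -186.5262451171875), (298.0341796875, 101.0918197631836), 74.80288696289062) z 12.182897264824078
tab 118 [-10.1  10.7  31. ] [-6.6  0.4  6.8] 
[... 1111 characters left out ...]
2.5 72.2] mid -4.332829052212038 -1.701957556539882
post 80 [108.  118.3 128.6] [-12.7  -4.2   8.7] [ 93.2 100.7 105. ] mid 118.29810450062988 -2.0010619816498574
bracket 52 [42.3 61.9 67.2] [-30.6 -17.8  26.6] [54.1 58.9 63.6] mid 54.77939000325101 -1.9791282461763782
ptrblock 100 [ 5.1 17.5 29.5] [-55.2 -46.7 -35.1] [37.8 44.7 48.8] mid 17.3002502465928 -45.145249807315224
fin 28 [-59.7  16.2  58.4] [-30.8 -25.8 -20.3] [34.6 45.1 55.7] mid -0.6580223284760898 -25.562123728952727
collar 333 [-62.7  -2.1  58.2] [-16.4  -8.6  14.4] [50.8 59.7 63.7] mid -2.247931436971694 -1.0352883315270613
tray ((527.22607421875, 298.1485290527344), (266.7964782714844, 166.43609619140625), 71.93150329589844)
```

```bash
python3 -m jog '[{"jaw":1,"dp":[0,-0.028,-0.5],"turn":[0,0,0]},{"jaw":1,"dp":[0,-0.028,-1],"turn":[0,0,0]},{"jaw":1,"dp":[0,-0.028,-1],"turn":[0,0,0]},{"jaw":1,"dp":[0,-0.028,-1],"turn":[0,0,0]}]'
python3 - <<'E'
from h import *
np.set_printoptions(precision=3,suppress=True)
T=tool(); print(T, np.arctan2(T[1,0],T[0,0]))
d,W=look("wrist"); im=d["image"].astype(int)
O=np.array([537.1,-150.4]); ex=np.array([np.cos(1.308),np.sin(1.308)]); ey=np.array([-ex[1],ex[0]])
P=W[...,:2]-O; X=P@ex; Y=P@ey; Z=W[...,2]
m=(X>-60)&(X<55)&(abs(Y)<15)&(Z>90)&(Z<105); print(m.sum(),[np.percentile(a[m],[1,50,99]) for a in(X,Y,Z)])
print(cv2.minAreaRect(W[m][:,:2].astype(np.float32)))
for c in("top0","scene0"):
    W=np.load(c+".npz")["W"]; Z=W[...,2]
    t=(abs(W[...,0]-517)<100)&(abs(W[...,1]-280)<125)&(Z>15)&(Z<26)
    print(c,"tray",t.sum(),cv2.minAreaRect(W[t][:,:2].astype(np.float32)))
E
```

```text
time: 5.05
position: [540.0, -138.6, 203.7]
ee_rot: [2.509, 1.887, 0.002]
force: [-0.2, 0.0, 0.2]
finger_gap: 85.1
gripper_force: 0.0
[[   0.278    0.961    0.002  539.979]
 [   0.961   -0.278   -0.001 -138.593]
 [  -0.       0.002   -1.     203.663]
 [   0.       0.       0.       1.   ]] 1.2893765708985598
1482 [array([-9.706, 13.166, 33.491]), array([-5.928,  0.862,  7.781]), array([91.33 , 95.355, 96.968])]
((539.2897338867188, -138.89926147460938), (44.25028610229492, 13.979776382446289), 76.08148956298828)
top0 tray 600 ((517.66162109375, 275.69439697265625), (202.35311889648438, 140.11888122558594), 79.96375274658203)
scene0 tray 655 ((516.9310302734375, 274.70660400390625), (201.83102416992188, 148.021484375), 79.85638427734375)
```

```bash
python3 -m jog '[{"jaw":0.7,"dp":[-0.005,0,-0.5],"turn":[0,0,0.015]},{"jaw":0.6,"dp":[-0.005,0,-1],"turn":[0,0,0.015]},{"jaw":0.6,"dp":[-0.005,0,-1],"turn":[0,0,0.015]}]' 40
python3 -m jog '[{"jaw":0.6,"dp":[0,0,-0.34],"turn":[0,0,0]},{"jaw":0.6,"dp":[0,0,-0.34],"turn":[0,0,0]},{"jaw":0.2,"dp":[0,0,-0.34],"turn":[0,0,0]},{"jaw":0,"dp":[0,0,-0.34],"turn":[0,0,0]},{"jaw":0,"dp":[0,0,-0.34],"turn":[0,0,0]},{"jaw":0,"dp":[0,0,-0.34],"turn":[0,0,0]}]' 40
```

```text
time: 5.48
position: [537.7, -137.7, 100.1]
ee_rot: [-2.486, -1.915, 0.002]
force: [0.3, 1.5, 0.6]
finger_gap: 51.1
gripper_force: 0.0
time: 6.22
position: [540.2, -139.0, 69.8]
ee_rot: [2.486, 1.915, 0.002]
force: [0.6, -0.7, 6.9]
finger_gap: 13.6
gripper_force: 39.9
```

```bash
python3 -m jog '[{"jaw":0,"dp":[0,0,0.2],"turn":[0,0,0]},{"jaw":0,"dp":[0,0,0.6],"turn":[0,0,0]},{"jaw":0,"dp":[0,0,1],"turn":[0,0,0]},{"jaw":0,"dp":[0,0,1],"turn":[0,0,0]}]'
python3 -m jog '[{"jaw":0,"dp":[0,0,0.2],"turn":[0,0,0]},{"jaw":0,"dp":[0,0,0.2],"turn":[0,0,0]}]'
python3 - <<'E'
from h import *
np.set_printoptions(precision=3,suppress=True)
print(tool(), monitor.get_state()["joints"])
d,W=look("wrist"); save(d,"w2.png")
O=np.array([537.1,-150.4]); ex=np.array([np.cos(1.308),np.sin(1.308)]); ey=np.array([-ex[1],ex[0]])
P=W[...,:2]-O; X=P@ex; Y=P@ey; Z=W[...,2]
for n,m in (("fin",(X>-60)&(X<60)&(Y<-21)&(Y>-30)&(Z>30)&(Z<56)),("collar",(X>-60)&(X<0)&(abs(Y)<18)&(Z>50.5)&(Z<64)),("post",(X>85)&(X<150)&(abs(Y)<25)&(Z>92)&(Z<112))):
    print(n,m.sum()); 
    if m.sum()>5: print([np.percentile(a[m],[3,50,97]) for a in(X,Y,Z)])
E
```

```text
time: 6.72
position: [540.9, -139.3, 172.7]
ee_rot: [2.483, 1.913, 0.005]
force: [0.7, 0.8, -2.5]
finger_gap: 13.2
gripper_force: 39.2
time: 6.98
position: [539.4, -138.6, 189.1]
ee_rot: [2.487, 1.916, 0.001]
force: [1.0, -0.1, -1.2]
finger_gap: 13.4
gripper_force: 39.2
[[   0.255    0.967    0.002  539.398]
 [   0.967   -0.255   -0.001 -138.572]
 [  -0.       0.002   -1.     189.059]
 [   0.       0.       0.       1.   ]] [-0.486 -0.034 -0.121  1.482 -0.     1.342]
fin 88
[array([16.78 , 19.997, 20.543]), array([-29.669, -27.078, -24.197]), array([30.85 , 44.191, 46.633])]
collar 0
post 1873
[array([109.239, 119.503, 129.718]), array([-9.815,  0.216, 10.243]), array([ 99.439, 101.302, 102.675])]
```

View pics/w2.png

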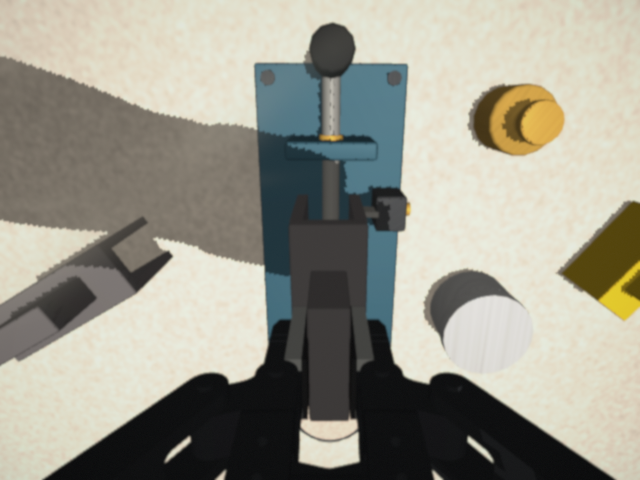

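The spacer hangs in the fingers (290–365, 200–420), clear of the rod. Now I'll carry it to the tray.

```bash
python3 -m jog '[{"jaw":0,"dp":[-0.03,0.3,0],"turn":[0,0,0.09]},{"jaw":0,"dp":[-0.06,0.6,0],"turn":[0,0,0.18]},{"jaw":0,"dp":[-0.08,0.92,0],"turn":[0,0,0.264]}]'
python3 -m jog '[{"jaw":0,"dp":[-0.03,0.3,0],"turn":[0,0,0.09]},{"jaw":0,"dp":[-0.06,0.6,0],"turn":[0,0,0.18]},{"jaw":0,"dp":[-0.08,0.92,0],"turn":[0,0,0.264]}]'
python3 -m jog '[{"jaw":0,"dp":[-0.03,0.3,0],"turn":[0,0,0.09]},{"jaw":0,"dp":[-0.06,0.6,0],"turn":[0,0,0.18]},{"jaw":0,"dp":[-0.08,0.92,0],"turn":[0,0,0.264]}]'
python3 -m jog '[{"jaw":0,"dp":[-0.03,0.3,0],"turn":[0,0,0.09]},{"jaw":0,"dp":[-0.06,0.6,0],"turn":[0,0,0.18]},{"jaw":0,"dp":[-0.08,0.88,0],"turn":[0,0,0.264]},{"jaw":0,"dp":[-0.08,0.92,0],"turn":[0,0,0.264]},{"jaw":0,"dp":[-0.08,0.92,0],"turn":[0,0,0.264]}]'
python3 - <<'E'
from h import *
np.set_printoptions(precision=3,suppress=True)
T=tool();print(T, np.arctan2(T[1,0],T[0,0]),monitor.get_state()["joints"])
for c in("top","wrist"):
    d,W=look(c); save(d,c+"3.png"); Z=W[...,2]
    t=(abs(W[...,0]-517)<100)&(abs(W[...,1]-280)<125)&(Z>15)&(Z<26)
    print(c,t.sum(),cv2.minAreaRect(W[t][:,:2].astype(np.float32)), np.nanmedian(Z[(abs(W[...,0]-517)<60)&(abs(W[...,1]-280)<90)&(Z<15)]))
E
```

```text
time: 7.4
position: [530.2, -45.4, 186.3]
ee_rot: [-2.035, -2.392, 0.001]
force: [-0.5, -0.2, -1.3]
finger_gap: 13.5
gripper_force: 39.1
time: 7.78
position: [522.2, 46.7, 186.4]
ee_rot: [-1.499, -2.76, 0.001]
force: [0.3, 0.0, -0.3]
finger_gap: 13.2
gripper_force: 39.1
time: 8.15
position: [514.2, 138.6, 186.4]
ee_rot: [-0.898, -3.009, 0.001]
force: [1.0, -0.6, -0.9]
finger_gap: 13.4
gripper_force: 39.1
time: 8.78
position: [506.6, 229.4, 186.7]
ee_rot: [-0.269, -3.129, 0.001]
force: [0.6, -0.1, -0.9]
finger_gap: 13.1
gripper_force: 39.2
[[ -0.985   0.171  -0.001 506.573]
 [  0.171   0.985  -0.    229.425]
 [  0.001  -0.001  -1.    186.673]
 [  0.      0.      0.      1.   ]] 2.9701681175164447 [ 0.19  -0.033 -0.123  1.481 -0.     0.362]
top 354 ((513.913818359375, 254.41610717773438), (159.01724243164062, 140.1317596435547), 79.9411392211914) 5.067066668655343
wrist 6367 ((516.6119995117188, 276.4459228515625), (200.17498779296875, 140.69378662109375), 79.89693450927734) 4.379216542644201
```

View pics/wrist3.png

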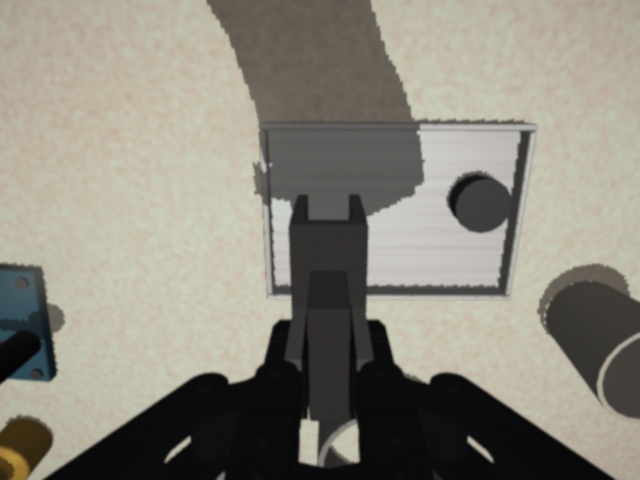

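The spacer is over the free half. The tin is at (480,200) and the tray's inner walls are clear of it. Now I'll lower it.

```bash
python3 -m jog '[{"jaw":0,"dp":[0,0,-0.4],"turn":[0,0,0]},{"jaw":0,"dp":[0,0,-0.8],"turn":[0,0,0]},{"jaw":0,"dp":[0,0,-1],"turn":[0,0,0]},{"jaw":0,"dp":[0,0,-1],"turn":[0,0,0]},{"jaw":0,"dp":[0,0,-1.0],"turn":[0,0,0]}]'
python3 -m jog '[{"jaw":0,"dp":[0,0,-0.1],"turn":[0,0,0]},{"jaw":0,"dp":[0,0,-0.16],"turn":[0,0,0]},{"jaw":0,"dp":[0,0,-0.2],"turn":[0,0,0]},{"jaw":0,"dp":[0,0,-0.22],"turn":[0,0,0]},{"jaw":0,"dp":[0,0,-0.22],"turn":[0,0,0]}]'
```

```text
time: 9.5
position: [507.9, 229.7, 89.1]
ee_rot: [0.267, 3.128, 0.001]
force: [0.5, -0.8, -0.1]
finger_gap: 13.1
gripper_force: 39.2
time: 10.12
position: [506.8, 229.7, 65.2]
ee_rot: [-0.266, -3.13, -0.0]
force: [-0.2, -0.0, -1.5]
finger_gap: 13.4
gripper_force: 39.2
```

```bash
python3 -m jog '[{"jaw":0,"dp":[0,0,-0.01],"turn":[0,0,0]},{"jaw":0,"dp":[0,0,-0.02],"turn":[0,0,0]},{"jaw":0,"dp":[0,0,-0.03],"turn":[0,0,0]},{"jaw":0,"dp":[0,0,-0.03],"turn":[0,0,0]}]'
```

```text
time: 10.62
position: [507.0, 229.7, 62.8]
ee_rot: [0.266, 3.13, 0.0]
force: [-2.4, -0.6, 4.0]
finger_gap: 13.4
gripper_force: 39.8
```

```bash
python3 -m jog '[{"jaw":0.3,"dp":[0,0,0],"turn":[0,0,0]},{"jaw":0.4,"dp":[0,0,0],"turn":[0,0,0]},{"jaw":0.4,"dp":[0,0,0],"turn":[0,0,0]},{"jaw":0.4,"dp":[0,0,0.2],"turn":[0,0,0]},{"jaw":0.4,"dp":[0,0,0.6],"turn":[0,0,0]},{"jaw":0.5,"dp":[0,0,1],"turn":[0,0,0]},{"jaw":0.6,"dp":[0,0,1],"turn":[0,0,0]}]'
python3 -m jog '[{"jaw":0.8,"dp":[0.1,-0.45,0.15],"turn":[0,0,-0.03]},{"jaw":0.8,"dp":[0.2,-0.9,0.15],"turn":[0,0,-0.058]},{"jaw":0.8,"dp":[0.2,-0.9,0.15],"turn":[0,0,-0.058]}]'
python3 -m jog '[{"jaw":0.8,"dp":[0.1,-0.45,0],"turn":[0,0,0]},{"jaw":0.8,"dp":[0.2,-0.87,0],"turn":[0,0,0]},{"jaw":0.8,"dp":[0.2,-0.87,0],"turn":[0,0,0]}]'
python3 -m jog '[{"jaw":0.8,"dp":[0.1,-0.45,0],"turn":[0,0,0]},{"jaw":0.8,"dp":[0.2,-0.87,0],"turn":[0,0,0]},{"jaw":0.8,"dp":[0.2,-0.87,0],"turn":[0,0,0]},{"jaw":0.8,"dp":[0.2,-0.87,0],"turn":[0,0,0]}]'
python3 - <<'E'
from h import *
np.set_printoptions(precision=3,suppress=True)
T=tool();print(T, np.arctan2(T[1,1],T[0,1]),monitor.get_state()["joints"])
O=np.array([537.1,-150.4]); ex=np.array([np.cos(1.308),np.sin(1.308)]); ey=np.array([-ex[1],ex[0]])
out=[]
for c in("wrist","top","scene"):
    d,W=look(c); save(d,c+"4.png"); 
    P=W[...,:2]-O; X=P@ex; Y=P@ey; Z=W[...,2]
    for n,m in (("fin",(X>-60)&(X<60)&(Y<-21)&(Y>-30)&(Z>30)&(Z<56)),("ptr",(X>-60)&(X<60)&(Y<-34)&(Y>-60)&(Z>36)&(Z<54)),("collar",(X>-48)&(X<40)&(abs(Y)<18)&(Z>51.5)&(Z<66)),("post",(X>85)&(X<150)&(abs(Y)<25)&(Z>92)&(Z<112))):
        print(c,n,m.sum(),*([np.percentile(a[m],[3,50,97]) for a in(X,Y,Z)] if m.sum()>2 else [])) 
    s=(abs(W[...,0]-508)<60)&(abs(W[...,1]-230)<30)&(Z>80)&(Z<100)
    if s.sum()>5: print(c,"tab",s.sum(),cv2.minAreaRect(W[s][:,:2].astype(np.float32)),np.median(Z[s]))
    out.append(cv2.resize(d["image"],(400,300)))
cv2.imwrite("pics/c4.png",np.vstack([np.hstack(out[:2]),np.hstack([out[2],out[2]*0])])[:,:,::-1])
E
```

```text
time: 11.5
position: [509.2, 230.2, 167.6]
ee_rot: [0.266, 3.123, 0.003]
force: [1.0, 0.3, -0.4]
finger_gap: 51.2
gripper_force: 0.0
time: 11.88
position: [527.4, 137.2, 177.6]
ee_rot: [0.415, 3.114, -0.001]
force: [-0.7, 0.5, 0.8]
finger_gap: 68.4
gripper_force: 0.0
time: 12.25
position: [547.1, 51.1, 177.2]
ee_rot: [-0.413, -3.114, 0.0]
force: [0.5, 0.4, -1.0]
finger_gap: 68.2
gripper_force: 0.0
time: 12.75
position: [566.6, -32.9, 177.3]
ee_rot: [-0.408, -3.115, -0.001]
force: [-0.1, 0.9, 0.6]
finger_gap: 68.5
gripper_force: 0.0
[[ -0.966   0.257  -0.    566.599]
 [  0.257   0.966   0.001 -32.889]
 [  0.001   0.001  -1.    177.273]
 [  0.      0.      0.      1.   ]] 1.310577262752403 [-0.289  0.002 -0.106  1.463  0.001 -0.028]
wrist fin 189 [16.021 19.412 20.255] [-29.427 -24.542 -21.278] [30.701 41.824 46.347]
wrist ptr 911 [ 6.47  19.601 30.918] [-52.589 -43.245 -34.54 ] [39.466 45.189 46.449]
wrist collar 403 [-38.006 -34.244 -32.117] [-10.321   1.686  11.69 ] [51.843 55.373 57.71 ]
wrist post 1421 [109.205 119.253 129.458] [-9.016  2.349 11.868] [ 94.056 101.17  102.494]
top 
[... 184 characters left out ...]
42 -36.027   8.628] [-11.159   0.792  12.292] [51.689 55.59  60.31 ]
top post 0
top tab 124 ((506.9488830566406, 227.49639892578125), (14.91333293914795, 43.78667449951172), 78.89757537841797) 88.93992583099919
scene fin 18 [-58.196  17.257  58.983] [-29.836 -26.8   -21.669] [34.706 44.59  54.594]
scene ptr 97 [ 4.645 17.111 29.257] [-54.922 -46.414 -34.476] [37.867 44.147 49.346]
scene collar 19 [-41.036 -36.64  -33.622] [-11.397  -1.826   6.765] [52.913 55.516 58.821]
scene post 82 [108.147 118.291 128.976] [-12.495  -3.401   9.506] [ 93.018 100.281 105.039]
scene tab 91 ((508.7824401855469, 226.95204162597656), (14.947370529174805, 46.535377502441406), 79.78242492675781) 86.66162308757885
```

View pics/c4.png

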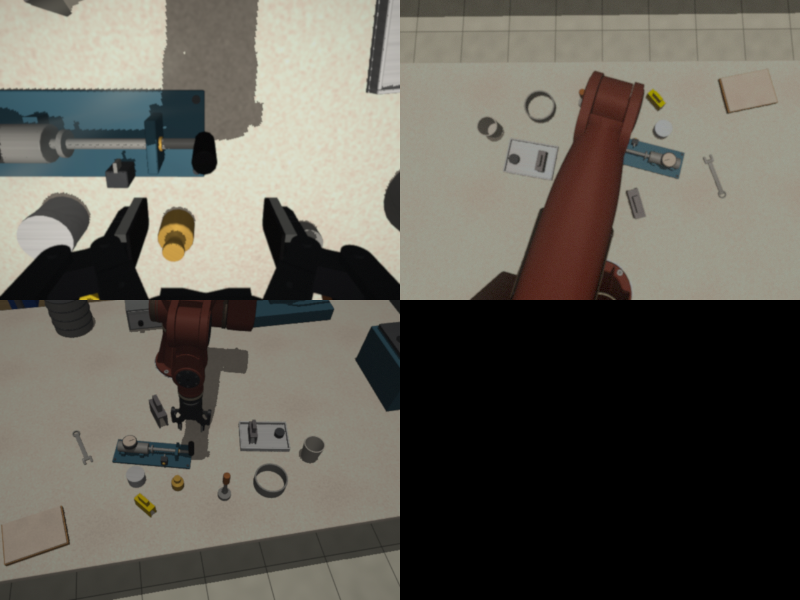

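The spacer stands upright in the tray: tab top at about 88 mm, which matches 5 + 84. The tin is undisturbed, the collar rests at X≈-35, and the pointer is at X≈19. Next I'll descend onto the grip and pinch it.

```bash
python3 -m jog '[{"jaw":0.8,"dp":[0.006,-0.02,-0.2],"turn":[0,0,0]},{"jaw":0.8,"dp":[0.006,-0.02,-0.6],"turn":[0,0,0]},{"jaw":0.8,"dp":[0.006,-0.02,-1],"turn":[0,0,0]},{"jaw":0.8,"dp":[0.006,-0.02,-1],"turn":[0,0,0]}]' 70
python3 -m jog '[{"jaw":0.8,"dp":[0,0,-0.11],"turn":[0,0,0]},{"jaw":0.8,"dp":[0,0,-0.11],"turn":[0,0,0]},{"jaw":0.3,"dp":[0,0,-0.11],"turn":[0,0,0]},{"jaw":0.1,"dp":[0,0,-0.11],"turn":[0,0,0]},{"jaw":0,"dp":[0,0,-0.11],"turn":[0,0,0]},{"jaw":0,"dp":[0,0,-0.11],"turn":[0,0,0]}]' 70
```

```text
time: 13.4
position: [564.3, -35.1, 73.0]
ee_rot: [-0.407, -3.108, -0.002]
force: [-0.7, 0.4, -0.5]
finger_gap: 68.0
gripper_force: 0.0
time: 14.15
position: [568.5, -34.6, 67.5]
ee_rot: [0.406, 3.113, 0.006]
force: [0.9, 9.4, 4.9]
finger_gap: 23.0
gripper_force: 68.4
```

```bash
python3 -m jog '[{"jaw":0,"dp":[0.02,0.075,0],"turn":[0,0,0]},{"jaw":0,"dp":[0.05,0.19,0],"turn":[0,0,0]},{"jaw":0,"dp":[0.08,0.3,0],"turn":[0,0,0]},{"jaw":0,"dp":[0.11,0.41,0],"turn":[0,0,0]},{"jaw":0,"dp":[0.135,0.5,0],"turn":[0,0,0]},{"jaw":0,"dp":[0.14,0.52,0],"turn":[0,0,0]},{"jaw":0,"dp":[0.14,0.52,0],"turn":[0,0,0]}]'
cat > chk.py <<'E'
from h import *
import sys
np.set_printoptions(precision=2,suppress=True)
O=np.array([537.1,-150.4]); ex=np.array([np.cos(1.308),np.sin(1.308)]); ey=np.array([-ex[1],ex[0]])
T=tool(); print("tcp X,Y",(T[:2,3]-O)@ex,(T[:2,3]-O)@ey)
for c in("wrist","top","scene"):
    d,W=look(c); save(d,c+sys.argv[1]+".png")
    P=W[...,:2]-O; X=P@ex; Y=P@ey; Z=W[...,2]
    for n,m in (("fin",(X>-45)&(X<50)&(Y<-21)&(Y>-30)&(Z>30)&(Z<56)),("ptr",(X>-45)&(X<50)&(Y<-34)&(Y>-60)&(Z>36)&(Z<54)),("collar",(X>-45)&(X<50)&(abs(Y)<18)&(Z>51.5)&(Z<66)),("post",(X>85)&(X<200)&(abs(Y)<25)&(Z>92)&(Z<112))):
        if m.sum()>2: print(c,n,m.sum(),*[np.percentile(a[m],[3,50,97]) for a in(X,Y,Z)])
E
python3 chk.py 5
```

```text
time: 15.02
position: [581.4, 13.7, 67.5]
ee_rot: [0.411, 3.114, -0.006]
force: [-6.6, -11.6, 7.7]
finger_gap: 22.3
gripper_force: 69.2
tcp X,Y 169.96360541940447 -0.18760779842917685
wrist fin 597 [16.67 19.67 20.76] [-29.62 -24.95 -21.38] [30.62 38.51 45.88]
wrist ptr 1689 [13.93 25.93 31.44] [-52.08 -43.42 -34.5 ] [37.17 44.97 46.28]
wrist post 8589 [145.95 169.45 192.74] [-8.53  7.27 12.93] [ 92.94 101.34 111.27]
top fin 7 [15.85 17.75 18.85] [-29.74 -25.39 -23.15] [39.12 46.39 48.  ]
top ptr 86 [ 5.13 17.53 29.73] [-53.71 -44.8  -34.64] [39.99 45.89 49.3 ]
top collar 30 [ 3.22 13.79 20.8 ] [-11.64   0.45  12.98] [51.67 55.97 59.42]
scene fin 7 [14.51 16.53 18.41] [-27.22 -25.62 -21.99] [38.46 42.83 45.97]
scene ptr 100 [ 4.53 17.53 29.12] [-55.9  -46.93 -34.94] [36.98 44.42 49.  ]
scene collar 24 [-6.32 14.03 20.03] [-14.38  -1.83  10.78] [51.81 55.01 59.13]
scene post 140 [141.57 166.55 191.38] [-13.24  -6.46   8.98] [ 92.63 100.72 111.11]
```

View pics/wrist5.png

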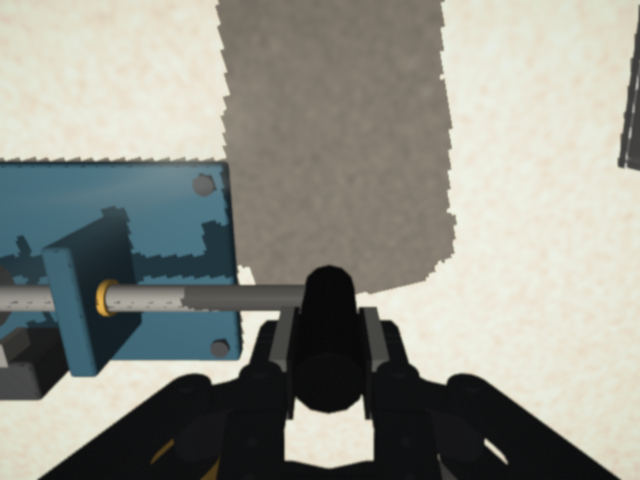

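The post is held firmly, and the collar edge shows at the far left (0,290). All views agree it is about 3.7 mm short of the pointer.

```bash
python3 -m jog '[{"jaw":0,"dp":[0.005,0.02,0],"turn":[0,0,0]},{"jaw":0,"dp":[0.01,0.037,0],"turn":[0,0,0]},{"jaw":0,"dp":[0.01,0.037,0],"turn":[0,0,0]},{"jaw":0,"dp":[0.01,0.037,0],"turn":[0,0,0]},{"jaw":0,"dp":[0.01,0.037,0],"turn":[0,0,0]}]'
python3 chk.py 6
python3 - <<'E'
from h import *
O=np.array([537.1,-150.4]); ex=np.array([np.cos(1.308),np.sin(1.308)])
from collections import defaultdict
A=defaultdict(list)
for i in range(6):
  for c in("top","scene"):
    d,W=look(c); P=W[...,:2]-O; X=P@ex; Y=P@np.array([-ex[1],ex[0]]); Z=W[...,2]
    m=(X>-5)&(X<45)&(abs(Y)<14)&(Z>50.5)&(Z<66); A[c,"col"].append(np.median(X[m]))
    m=(X>-45)&(X<50)&(Y<-34)&(Y>-60)&(Z>36)&(Z<54); A[c,"ptr"].append(np.percentile(X[m],[3,97]).mean())
for k in A: print(k,np.mean(A[k]),np.std(A[k]))
print(monitor.get_state()["time"], monitor.get_state()["position"])
import cv2
im=cv2.imread("pics/scene6.png")[200:290,170:330]; im2=cv2.imread("pics/top6.png")[190:280,320:480]
cv2.imwrite("pics/c6.png",cv2.resize(np.vstack([im,im2]),None,fx=3.3,fy=3.3,interpolation=cv2.INTER_CUBIC))
E
```

```text
time: 15.8
position: [582.3, 17.1, 67.5]
ee_rot: [0.411, 3.114, -0.007]
force: [-7.5, -11.6, 6.6]
finger_gap: 22.6
gripper_force: 69.3
tcp X,Y 173.49644857427003 -0.16603522994658704
wrist fin 446 [16.66 19.76 20.86] [-29.64 -24.95 -21.35] [30.34 36.15 43.09]
wrist ptr 1464 [17.35 27.85 31.48] [-52.11 -43.56 -34.5 ] [36.84 44.88 46.21]
wrist post 8478 [149.34 172.68 194.67] [-8.53  7.28 12.92] [ 92.96 101.32 111.22]
top fin 6 [15.87 17.54 19.02] [-27.99 -25.39 -22.82] [42.13 44.88 46.85]
top ptr 88 [ 5.03 17.39 29.45] [-53.73 -44.08 -34.61] [41.34 46.49 50.22]
top collar 31 [ 0.28 17.27 41.71] [-10.94  -0.51  12.11] [51.59 55.25 59.19]
scene fin 8 [14.46 16.94 18.76] [-29.46 -26.21 -22.42] [39.14 43.38 48.6 ]
scene ptr 96 [ 5.07 16.19 28.81] [-55.39 -47.21 -35.14] [36.69 44.07 49.15]
scene collar 19 [13.79 16.26 19.47] [-9.84 -3.06 10.99] [52.05 55.74 60.03]
scene post 136 [146.42 171.34 193.59] [-12.6   -6.96   8.97] [ 92.35 100.33 111.15]
('top', 'col') 17.429864839321016 0.2405239346767077
('top', 'ptr') 17.34161592126821 0.09510610523958865
('scene', 'col') 16.893215995028726 0.22597411714956717
('scene', 'ptr') 16.996123298258457 0.2079901467563105
16.55 [582.3502419   17.0863662   67.50827371]
```

View pics/c6.png

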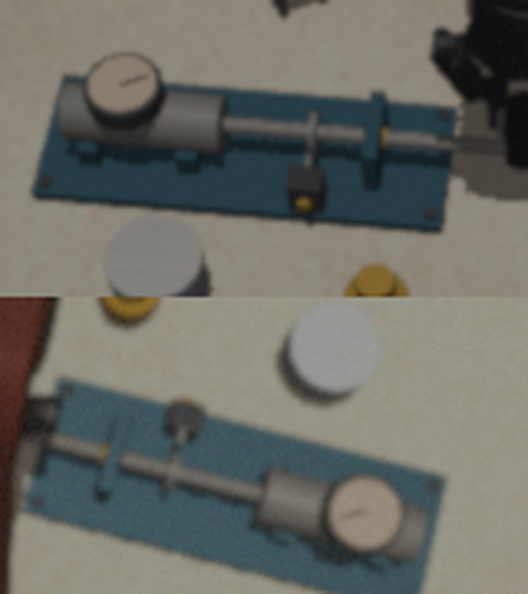

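The collar at (312,125) in the scene view and (170,470) in the top view lines up with the pointer fin, to within about 0.2 mm in both. The arm is holding steady, so I'll hand it in.

```bash
python3 -c "
from rig import manip; print(manip.sign_off())"
```

```text
the job is handed in; nothing more can be done
None
```

The job is handed in at about 17 s: the spacer stands upright in the free half of the tray, and the arm is still holding the rod with its collar in line with the pointer, to about 0.2 mm by the top and scene cameras.

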